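# Chock a row of sample cylinders on the drainer

## Robot

A 6-joint arm with a two-finger parallel gripper is mounted at the origin on the work surface. World frame = base frame: x ahead of the robot, y to its left, z up, the work surface at z = 0. Lengths are in m, angles in rad, forces in N, time in s.
With the tool pointing down it reaches from about 0.25 to 0.775 m from the base axis. Payload 4 kg.
Tool frame: the origin (TCP) lies midway between the tips of the shut fingers; the grasp point (between the pads) lies 19 mm behind it; z points along the fingers, x is the direction in which the jaws open and shut, and the axes are right-handed (so a half turn about z gives the same grasp; the last joint's range is limited). The gripper opens to 94 mm and grips with 3 to 60 N. Pads are 16 mm wide; open, the fingers measure 119 mm over their backs; the gripper's body (75 mm by 177 mm) begins 78 mm behind the grasp point.
Start: joints at [-1.354, 0.087, 1.371, -0, 1.684, -0.103], TCP at [0.173, -0.522, 0.206] pointing down, gripper open.
Joint ranges: [-3.1, 3.1], [-0.76, 2.03], [0.27, 2.55], [-1.08, 4.22], [0.17, 2.65], [-2.57, 2.57]. Speed limits (rad/s): [2.79, 2.79, 3.14, 3.14, 3.14, 3.14].

## Interface

Orientations are given as [roll, pitch, yaw] about the fixed x, y, z axes, in that order (R = Rz(yaw) Ry(pitch) Rx(roll)).
In Python, from bench import * gives the robot as it stands.
- The arm moves only by the tool send_rows, never from a script. Its argument "rows" is one flat list of numbers, 7 for each row, row after row: the shift along the world's x, y, z in mm, then the turn, a rotation vector about the world's x, y, z in degrees, then the opening, from 0 (shut) to 1 (fully open). A call has exactly 8 rows; each row shifts and turns the commanded pose from where the row before left it; what a row does not reach is not made up. A row lasts 1/8 s, in which the tool goes at most 62.5 mm and 10.7 degrees, less where a joint would pass 70% of its speed; a pose out of reach is approached as far as the arm can. A call is refused whole if a number of a shift passes 62.5 or a number of a turn 10.7, either way. A call with a gripper value outside its range is refused whole. The fingers move at their own pace and stop on an object; the grip force is fixed at half the most. Time passes only in rows, so rows that do not move let the fingers close, or fill a call up. It gives the time, the measured TCP pose, the force and the opening at its end, in the units of the state.
- get_obs(): the state, without advancing time (a new reading comes with each control period).
- snapshot(name): name is "side" or "top"; returns a dict with "color" (420x560x3 uint8, red, green, blue), "intrinsics" (3x3 intrinsics, pixels), "distortion" ([k1, k2, p1, p2, k3] as OpenCV has them; the pictures are not rectified), "rvec" (rotation vector, rad) and "tvec" (3), from world to camera coordinates, as OpenCV has them. Camera axes: x right, y down, z forward; pixel columns grow to the right and rows downward; lengths in m; the calibration is good to about 2 mm. A picture is of the moment at which its call begins. There is no depth.
- close_job(): hands the job in, once; it reports no verdict.
The state is a dict: "time": time; "joint_positions": joint angles; "qvel": joint speeds; "joint_torque": joint torques, N m; "tool_pos": TCP position; "ee_rot": TCP orientation; "wrist_force": force on the tool from outside, world axes, zero at the start; "wrist_torque": the same for the moment, N m; "width": finger opening in m.
Only numpy, scipy, OpenCV 4.12 (cv2) and the standard library are available. Lean on these libraries where they do the work, as an engineer would, in place of code of your own. Each camera call takes 0.05 s, during which the arm holds its last target.

## Task

One wooden wedge already lies on the sloping drainer: lay the three capped sample cylinders on their sides across the drainer in one touching row against it, then close the upper end of the row with the other wedge, flat on the drainer with its thin edge pushed in under the last cylinder until it touches, so that the row cannot roll either way. Centre the row across the width of the drainer, keep everything fully on it, and leave the rectangular block, the empty rings, the bottle and the jar where they stand.

Things in the scene. Friction and masses are not known exactly. Their poses are not given: they have to be found in the camera images.
- ramp: the fixed sloping drainer: a flat aluminium plate 300 mm long (x) and 120 mm wide (y), no lips, on short dark feet. x runs level in the uphill direction, z is vertical; the plate rises 8 degrees towards +x. Its origin is on the bench below the plate's middle; the upper surface is 33 mm above the bench there (about 12 mm at the low end, 54 mm at the high end). A cylinder laid across it rolls downhill by itself unless something stops it; a wedge set down on it stays put
- cyl1_c (a point): one of three like capped sample cylinders: a plain steel tube with grey plastic end caps, 53 mm in diameter and 51 mm long, about 0.28 kg, lying on its side on the bench and free to roll; the point is its centre, x is the cylinder's axis (y and z turn as it rolls)
- cyl2_c (a point): one of three like capped sample cylinders: a plain steel tube with grey plastic end caps, 53 mm in diameter and 51 mm long, about 0.28 kg, lying on its side on the bench and free to roll; the point is its centre, x is the cylinder's axis (y and z turn as it rolls)
- cyl3_c (a point): one of three like capped sample cylinders: a plain steel tube with grey plastic end caps, 53 mm in diameter and 51 mm long, about 0.28 kg, lying on its side on the bench and free to roll; the point is its centre, x is the cylinder's axis (y and z turn as it rolls)
- wedge1_c (a point): one of two like plain light wooden wedges (chocks), a right-angled ramp in side view, about 0.12 kg: 60 mm long (x), 50 mm wide (y, flat parallel sides), 35 mm high at the thick end (-x) falling straight to a 2 mm thin edge at +x; it lies on its flat underside, held there by friction; the point is 17.5 mm above the middle of the underside, x points towards the thin edge, z up (tilted here with the plate). This one already lies on the drainer near its low end, thin edge uphill
- wedge1_toe (a point): middle of this wedge's thin edge, at its underside: 30 mm along +x from the wedge's middle; same axes as the wedge. When the wedge touches a cylinder lying on the same plate, its thin edge is 10.4 mm along the plate from the line on which the cylinder rests, so it lies under the overhang of the cylinder
- wedge2_c (a point): one of two like plain light wooden wedges (chocks), a right-angled ramp in side view, about 0.12 kg: 60 mm long (x), 50 mm wide (y, flat parallel sides), 35 mm high at the thick end (-x) falling straight to a 2 mm thin edge at +x; it lies on its flat underside, held there by friction; the point is 17.5 mm above the middle of the underside, x points towards the thin edge, z up. This one starts on the bench
- wedge2_toe (a point): middle of this wedge's thin edge, at its underside: 30 mm along +x from the wedge's middle; same axes as the wedge. When the wedge touches a cylinder lying on the same plate, its thin edge is 10.4 mm along the plate from the line on which the cylinder rests, so it lies under the overhang of the cylinder
- block_c (a point): bystander: a plain rectangular plain wooden block 55 x 50 x 33 mm (not a wedge), loose; the point is its centre
- ring_c (a point): bystander: an empty steel ring standing on its end, open through, 53 mm in diameter, 30 mm high, loose; the point is its centre
- ring2_c (a point): bystander: a second empty steel ring, the same as the other; the point is its centre
- bottle_c (a point): bystander: a standing white plastic bottle, 56 mm in diameter, 140 mm high, loose; the point is half-way up
- jar_c (a point): bystander: a standing amber jar with a black lid, 56 mm in diameter, 110 mm high, loose; the point is half-way up

How it is judged:
By the outcome, as a careful person would: the job done as asked, in the order asked, and still so for the second after the job is handed in, with the robot touching nothing.
It also fails if it takes over 72 s, if anything falls off the work surface, if the arm or the gripper's body presses on something with over 40 N, if the wrist force passes 120 N, or if a joint passes its speed limit or range.

## Working session

There is one attempt and no reset: what is moved stays moved. The work goes in short steps, Python scripts to look and compute and a tool call to move; the robot and the scene stay as the last step left them, time stands still between calls to the robot, and variables do not carry over. Pictures are saved under pics/ and viewed, and the job is handed in when it is done.

Besides the shell and the picture viewer there is one more tool, called after "Call:" as name(argument=value, ...) on one line, values as JSON. send_rows: Moves the arm, as the interface text tells. Its arguments: {"type":"object","properties":{"rows":{"type":"array","items":{"type":"number"}}},"required":["rows"]}

```bash
mkdir -p pics; ls
python3 - <<'E'
from bench import *
import cv2
o=get_obs(); print(o['time'],o['tool_pos'],o['ee_rot'],o['wrist_force'],o['width'])
for n in('side','top'):
    s=snapshot(n); cv2.imwrite(f'pics/{n}0.png',s['color'][:,:,::-1])
    print(n,s['intrinsics'],s['distortion'],s['rvec'],s['tvec'])
E
```

```text
pics
0.0 [ 0.17277581 -0.52158196  0.20432858] [-3.14140368e+00  2.16405062e-03 -1.25100982e+00] [0.24539282 0.10197292 0.33518762] 0.09420880969428339
side [[389.55542543   0.         280.39556676]
 [  0.         389.55542543 205.40974984]
 [  0.           0.           1.        ]] [-0.07954035  0.          0.          0.          0.        ] [ 0.22058213 -2.91210392  1.00959106] [0.57080978 0.09311009 0.9798567 ]
top [[400.63025154   0.         277.07103972]
 [  0.         400.63025154 214.36528624]
 [  0.           0.           1.        ]] [-0.006904  0.        0.        0.        0.      ] [ 2.10281825 -2.14150116  0.17027213] [0.01098859 0.56515524 0.77958847]
```

View pics/side0.png

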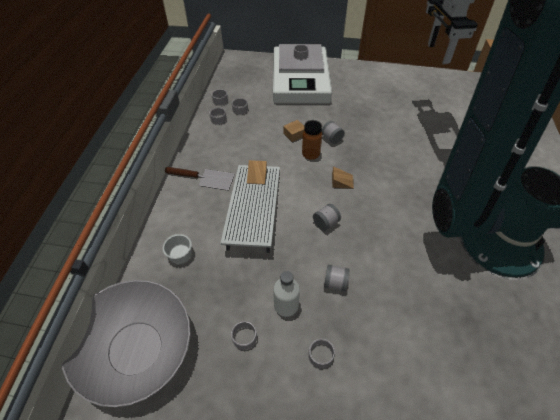

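View pics/top0.png

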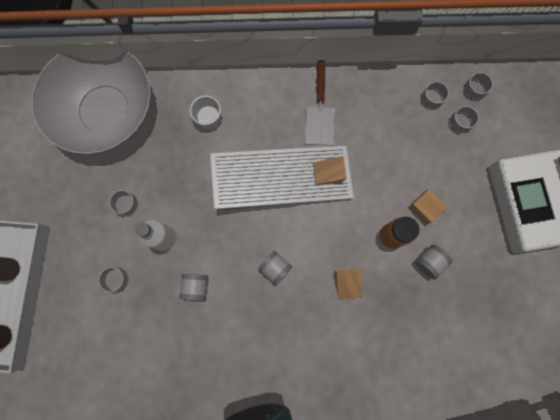

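```bash
cat > h.py <<'E'
import numpy as np,cv2
from bench import *
def ray(s,px):
    K=s['intrinsics'];u=cv2.undistortPoints(np.array(px,float).reshape(-1,1,2),K,np.array(s['distortion']))[:,0]
    R,_=cv2.Rodrigues(np.array(s['rvec']));t=np.array(s['tvec']).ravel()
    d=np.c_[u,np.ones(len(u))]@R
    return -R.T@t,d
def onz(s,px,z):
    c,d=ray(s,px);z=np.asarray(z,float)
    return c+d*((z-c[2])/d[:,2])[:,None]
def proj(s,P):
    return cv2.projectPoints(np.array(P,float).reshape(-1,1,3),np.array(s['rvec']),np.array(s['tvec']),s['intrinsics'],np.array(s['distortion']))[0][:,0]
def tri(s1,p1,s2,p2):
    A=np.zeros((3,3));b=np.zeros(3)
    for s,p in((s1,p1),(s2,p2)):
        c,d=ray(s,[p]);d=d[0]/np.linalg.norm(d[0]);M=np.eye(3)-np.outer(d,d);A+=M;b+=M@c
    return np.linalg.solve(A,b)
def crop(s,x0,y0,x1,y1,f,name):
    cv2.imwrite(name,cv2.resize(s['color'][y0:y1,x0:x1,::-1],None,fx=f,fy=f,interpolation=cv2.INTER_CUBIC))
E
python3 - <<'E'
from h import *
t=snapshot('top');s=snapshot('side')
crop(t,170,130,370,310,4,'pics/t1.png')
crop(t,340,180,470,300,5,'pics/t2.png')
crop(s,215,110,365,300,3.15*1,'pics/s1.png')
print(onz(t,[(193,287),(276,267),(433,262),(348,284),(430,206),(123,203),(113,280)],0.026).round(3))
print(ray(t,[(0,0)])[0],ray(s,[(0,0)])[0])
E
```

```text
[[ 0.42   0.178  0.026]
 [ 0.458  0.005  0.026]
 [ 0.463 -0.321  0.026]
 [ 0.421 -0.143  0.026]
 [ 0.581 -0.324  0.026]
 [ 0.601  0.333  0.026]
 [ 0.437  0.346  0.026]]
[ 0.42003954 -0.01103591  0.86644352] [0.48191788 0.61348129 0.82825619]
```

View pics/t1.png

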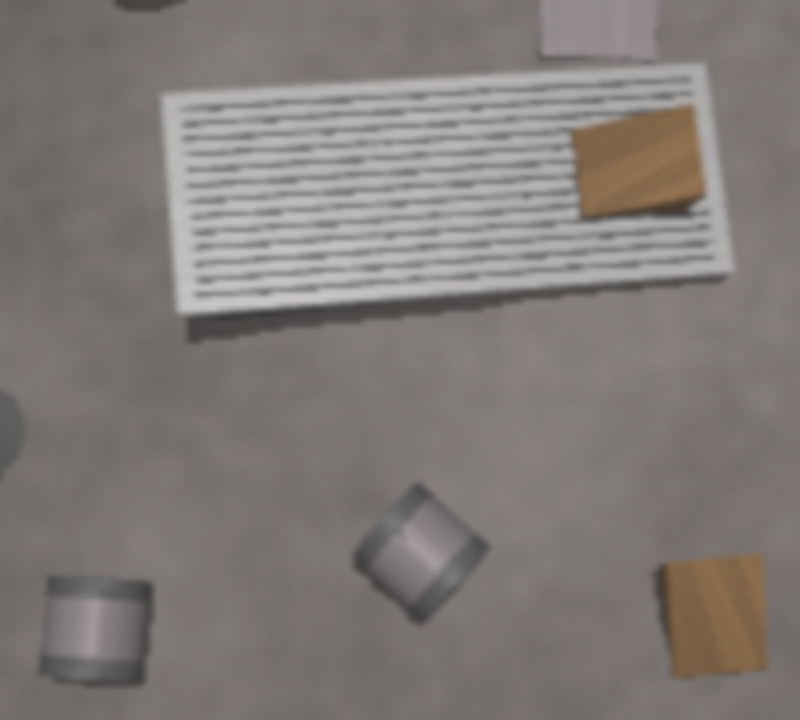

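View pics/t2.png

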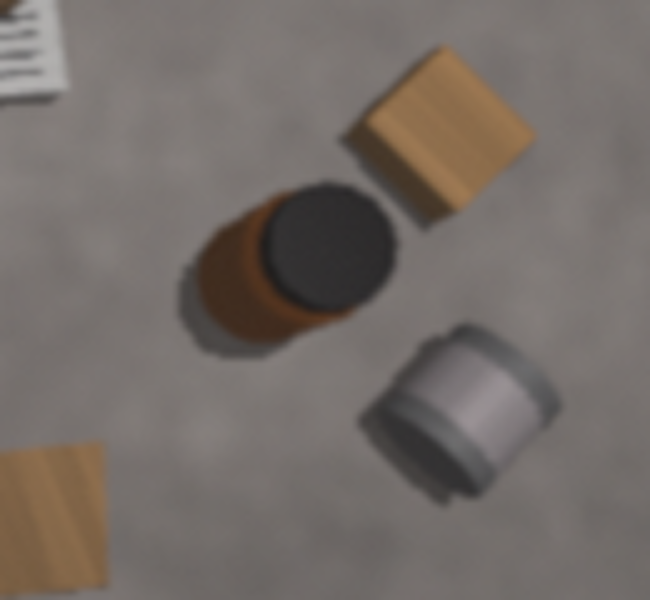

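View pics/s1.png

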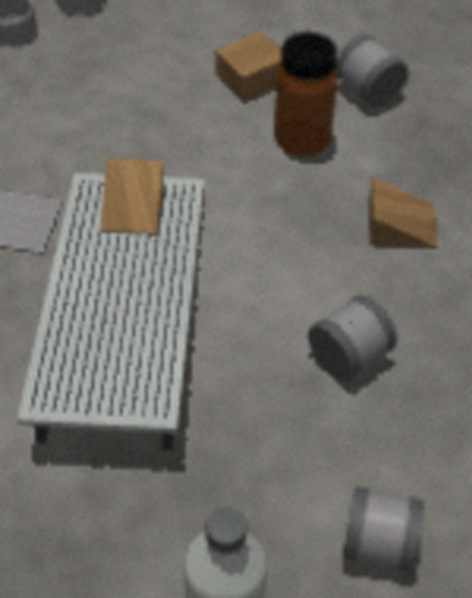

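Run:
```python
from h import *
t=snapshot('top');s=snapshot('side')
def tile(s,cs,r,f,name):
    out=[]
    for (x,y) in cs:
        im=s['color'][y-r:y+r,x-r:x+r,::-1].astype(float)
        im=np.clip((im/255)**0.6*255*1.2,0,255).astype(np.uint8)
        im=cv2.resize(im,None,fx=f,fy=f,interpolation=cv2.INTER_CUBIC)
        for k in range(0,2*r,5):
            cv2.line(im,(k*f,0),(k*f,6 if k%10 else 14),(0,0,255),1);cv2.line(im,(0,k*f),(6 if k%10 else 14,k*f),(0,0,255),1)
        out.append(im)
    n=3
    while len(out)%n: out.append(np.zeros_like(out[0]))
    cv2.imwrite(name,np.vstack([np.hstack(out[i:i+n]) for i in range(0,len(out),n)]))
tile(t,[(193,287),(276,267),(433,262),(348,284),(400,233),(155,237)],22,6,'pics/tt.png')
tile(s,[(337,279),(327,216),(333,132),(343,178),(312,140),(287,293)],22,6,'pics/ss.png')
```

```text
(no output)
```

View pics/tt.png

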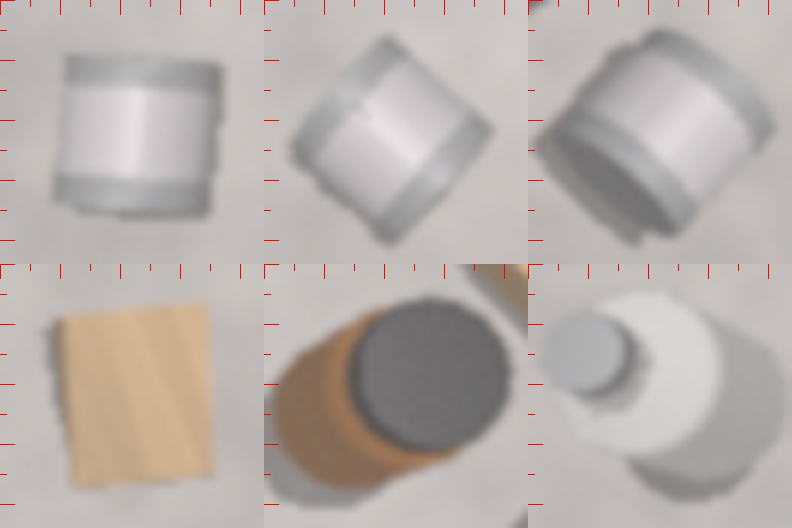

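View pics/ss.png

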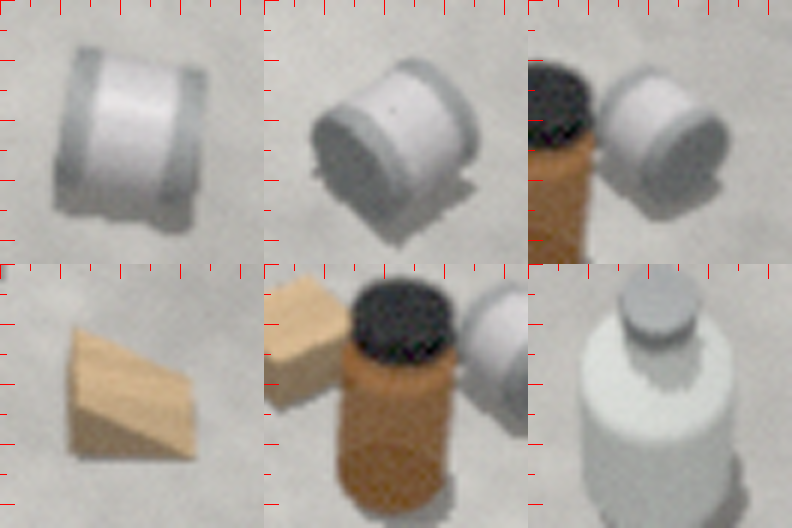

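Run:
```python
from h import *
t=snapshot('top');s=snapshot('side')
P=lambda off,c:[(off[0]+x/6,off[1]+y/6) for x,y in c]
def ang(v): return np.degrees(np.arctan2(v[1],v[0])).round(1)
for n,off,c in(('c1',(171,265),[(65,55),(222,63),(213,215),(55,203)]),('c2',(254,245),[(124,35),(228,130),(124,243),(28,150)])):
    w=onz(t,P(off,c),[.0265]*4); print(n,w.mean(0).round(4),w[:,:2].round(4).tolist())
    e=[np.linalg.norm(w[i]-w[(i+1)%4]).round(4) for i in range(4)];print(e,[ang(w[(i+1)%4]-w[i]) for i in range(4)])
w=onz(t,P((411,240),[(130,28),(247,125)]),.0265);d=w[1]-w[0];a=np.array([-d[1],d[0],0])/np.linalg.norm(d)
a*=np.sign(-a[0]);print('c3 rim',w.round(4),np.linalg.norm(d),'c',(w.mean(0)+.0255*a).round(4),ang(a))
w=onz(t,P((326,262),[(58,54),(208,40),(213,212),(72,223)]),[.035,.035,.002,.002]);print('w2',w.round(4).tolist(),w.mean(0).round(4),(w[2:].mean(0)-w[:2].mean(0)).round(4),ang(w[2:].mean(0)-w[:2].mean(0)),ang(w[1]-w[0]),ang(w[2]-w[3]))
print('jar',onz(t,[(406,229.5)],.11),'bottle',onz(t,[(143.3,229.7)],.14))
w=onz(t,[(210.75,153.75),(346.75,146.25),(353.25,197.5),(215,208.25)],[.054,.012,.012,.054]);print('ramp',w.round(4).tolist(),w.mean(0))
print([np.linalg.norm(w[i]-w[(i+1)%4]).round(4) for i in range(4)],[ang(w[(i+1)%4]-w[i]) for i in range(4)])
crop(t,300,140,360,205,10,'pics/w1.png')
crop(s,220,155,290,260,6,'pics/w1s.png')
```

```text
c1 [0.4195 0.1754 0.0265] [[0.4468, 0.2016], [0.4431, 0.1469], [0.3916, 0.1493], [0.3964, 0.2039]]
[np.float64(0.0549), np.float64(0.0516), np.float64(0.0548), np.float64(0.0504)] [np.float64(-93.8), np.float64(177.3), np.float64(84.9), np.float64(-2.5)]
c2 [0.4558 0.0072 0.0265] [[0.4919, 0.0074], [0.4583, -0.0282], [0.4203, 0.0085], [0.4526, 0.0413]]
[np.float64(0.0489), np.float64(0.0528), np.float64(0.046), np.float64(0.0519)] [np.float64(-133.4), np.float64(136.0), np.float64(45.4), np.float64(-40.8)]
c3 rim [[ 0.4987 -0.323   0.0265]
 [ 0.4644 -0.3605  0.0265]] 0.05079288664510012 c [ 0.4627 -0.3245  0.0265] 137.5
w2 [[0.4475, -0.1174, 0.035], [0.4514, -0.1687, 0.035], [0.3927, -0.1736, 0.002], [0.3897, -0.124, 0.002]] [ 0.4203 -0.1459  0.0185] [-0.0582 -0.0058 -0.033 ] -174.4 -85.7 -86.6
jar [[ 0.52059593 -0.24411401  0.11      ]] bottle [[0.52542757 0.24621783 0.14      ]]
ramp [[0.6981, 0.1393, 0.054], [0.723, -0.1566, 0.012], [0.606, -0.1652, 0.012], [0.5799, 0.129, 0.054]] [ 0.65174958 -0.01335746  0.033     ]
[np.float64(0.2999), np.float64(0.1174), np.float64(0.2983), np.float64(0.1186)] [np.float64(-85.2), np.float64(-175.8), np.float64(95.1), np.float64(5.0)]
```

View pics/w1.png

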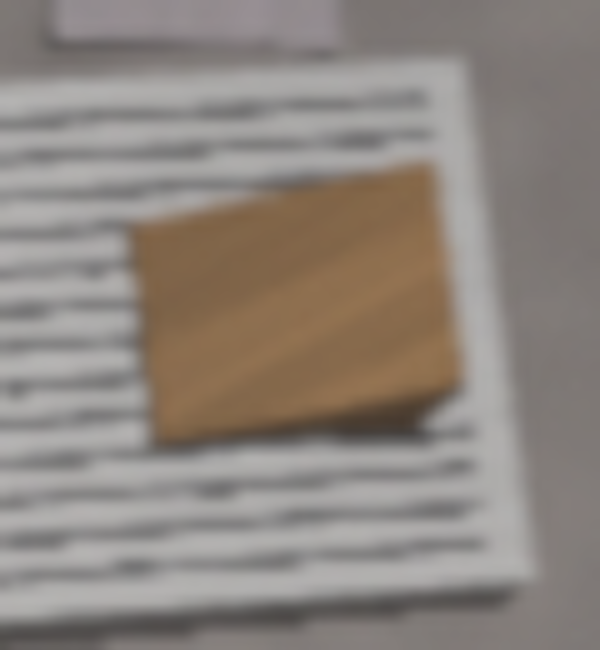

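View pics/w1s.png

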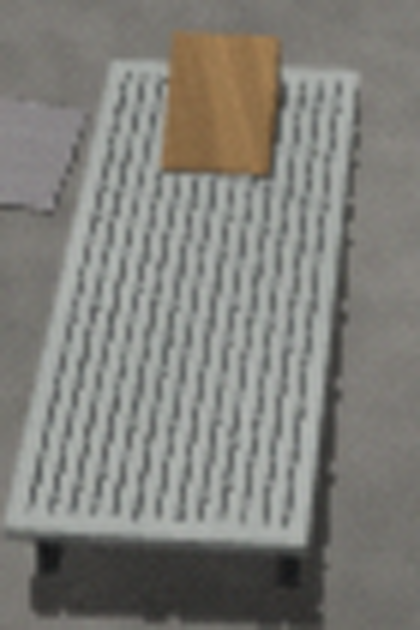

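Run:
```python
from h import *
t=snapshot('top');s=snapshot('side')
def pair(n,tp,sp):
    p=tri(t,tp,s,sp);e1=proj(t,[p])[0]-tp;print(n,p.round(4),'resid',e1.round(2));return p
a=pair('thinL',(313.1,162.5),(220+163/6,155+170/6));b=pair('thinR',(315.2,184.3),(220+268/6,155+175/6))
c=pair('thkL',(343.7,156.3),(220+172/6,155+32/6));d=pair('thkR',(346,178.5),(220+280/6,155+37/6))
r=[pair('hiL',(210.75,153.75),(220+5/6,155+531/6)),pair('loL',(346.75,146.25),(220+112/6,155+62/6)),pair('loR',(353.25,197.5),(220+359/6,155+72/6)),pair('hiR',(215,208.25),(220+305/6,155+548/6))]
print(np.mean(r,0).round(4))
c2=pair('c2?',(276,267.6),(327,215)) 
O=np.array([.6517,-.0134,.033]);y=np.radians(94.9);c8,s8=np.cos(np.radians(8)),np.sin(np.radians(8))
X=np.array([np.cos(y)*c8,np.sin(y)*c8,s8]);Y=np.array([-np.sin(y),np.cos(y),0]);Z=np.cross(X,Y)
# thin edge on plane 2mm above plate, top-view ray
for n,px,h in(('thinL',(313.1,162.5),.002),('thinR',(315.2,184.3),.002),('thkL',(343.7,156.3),.035),('thkR',(346,178.5),.035)):
  for sn,S,q in(('t',t,px),):
    C,D=ray(S,[q]);D=D[0];k=((O+h*Z-C)@Z)/(D@Z);p=C+k*D-O;print(n,(p@X).round(4),(p@Y).round(4))
for n,q,h in(('thinL',(220+163/6,155+170/6),.002),('thinR',(220+268/6,155+175/6),.002),('thkL',(220+172/6,155+32/6),.035),('thkR',(220+280/6,155+37/6),.035),('hiL',(220+5/6,155+531/6),0),('loL',(220+112/6,155+62/6),0),('loR',(220+359/6,155+72/6),0),('hiR',(220+305/6,155+548/6),0)):
    C,D=ray(s,[q]);D=D[0];k=((O+h*Z-C)@Z)/(D@Z);p=C+k*D-O;print('side',n,(p@X).round(4),(p@Y).round(4))
```

```text
thinL [ 0.6836 -0.0798  0.0198] resid [-0.03  0.43]
thinR [ 0.6344 -0.0826  0.0211] resid [-0.02  0.23]
thkL [ 0.6896 -0.1435  0.0447] resid [ 0.02 -0.2 ]
thkR [ 0.639  -0.1456  0.0473] resid [-0.02  0.2 ]
hiL [0.6996 0.1405 0.0478] resid [-0.01  0.27]
loL [ 0.7256 -0.1578  0.0047] resid [-0.    0.01]
loR [ 0.6055 -0.1656  0.0087] resid [-0.04  0.52]
hiR [0.5807 0.1301 0.0475] resid [-0.02  0.23]
[ 0.6529 -0.0132  0.0272]
c2? [0.4563 0.0051 0.0306] resid [-0.02  0.21]
thinL -0.0688 -0.0254
thinR -0.0675 0.0237
thkL -0.1282 -0.0246
thkR -0.1265 0.0241
side thinL -0.0632 -0.0241
side thinR -0.0632 0.0242
side thkL -0.1238 -0.026
side thkR -0.1237 0.0247
side hiL 0.1552 -0.0587
side loL -0.1436 -0.0595
side loR -0.1446 0.0604
side hiR 0.1551 0.0594
```

Call:
send_rows(rows=[36.2,24.6,-7.5,0,0,3.65,1,36.2,24.6,-7.5,0,0,3.65,1,36.2,24.6,-7.5,0,0,3.65,1,36.2,24.6,-7.5,0,0,3.65,1,36.2,24.6,-7.5,0,0,3.65,0.85,36.2,24.6,-7.5,0,0,3.65,0.85,36.2,24.6,-7.5,0,0,3.65,0.85,36.2,24.6,-7.5,0,0,3.65,0.85])

```text
time: 1.5
tool_pos: [0.4636, -0.3245, 0.1454]
ee_rot: [3.142, -0.001, -0.739]
wrist_force: [-0.0, -1.0, 0.5]
width: 0.0798
```

Call:
send_rows(rows=[0,0,-25,0,0,0,0.85,0,0,-25,0,0,0,0.85,0,0,-25,0,0,0,0.85,0,0,-20,0,0,0,0.85,0,0,-20,0,0,0,0.85,0,0,-13,0,0,0,0.85,0,0,0,0,0,0,0,0,0,0,0,0,0,0])

```text
time: 2.5
tool_pos: [0.4631, -0.3258, 0.0184]
ee_rot: [-3.142, -0.002, -0.741]
wrist_force: [0.1, 0.1, 0.1]
width: 0.0638
```

Call:
send_rows(rows=[0,0,0,0,0,0,0,0,0,0,0,0,0,0,0,0,0,0,0,0,0,0,0,0,0,0,0,0,0,0,0,0,0,0,0,0,0,10,0,0,0,0,0,0,15,0,0,0,0,0,0,0,0,0,0,0])

```text
time: 3.5
tool_pos: [0.4639, -0.3264, 0.0446]
ee_rot: [-3.141, -0.005, -0.741]
wrist_force: [0.4, -0.7, -2.3]
width: 0.0512
```

Run:
```python
from h import *
t=snapshot('top');s=snapshot('side')
crop(t,380,190,500,310,5,'pics/g1.png')
crop(s,270,70,390,190,5,'pics/g1s.png')
print(get_obs()['wrist_force'])
```

```text
[ 0.58075296 -0.04859449 -1.86917104]
```

View pics/g1s.png

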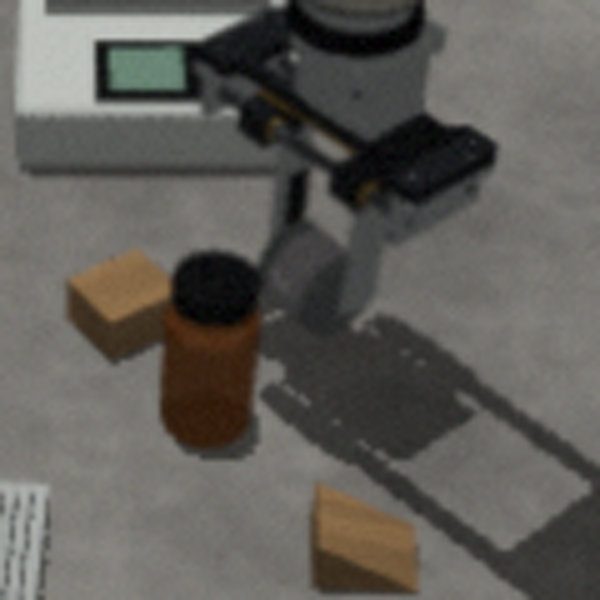

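Call:
send_rows(rows=[0,0,55,0,0,5.9,0,0,0,60,0,0,5.9,0,32.2,42,0,0,0,5.9,0,32.2,42,0,0,0,5.9,0,32.2,42,0,0,0,5.9,0,32.2,42,0,0,0,5.9,0,32.2,42,0,0,0,5.9,0,32.2,42,0,0,0,5.9,0])

```text
time: 4.6
tool_pos: [0.6563, -0.0718, 0.1565]
ee_rot: [-3.141, 0.001, 0.086]
wrist_force: [-0.1, -0.0, -1.7]
width: 0.0511
```

Call:
send_rows(rows=[0,0,-20,0,0,0,0,0,0,-20,0,0,0,0,0,0,-20,0,0,0,0,0,0,-15,0,0,0,0,0,0,-10,0,0,0,0,0,0,0,0,0,0,0,0,0,0,0,0,0,0,0,0,0,0,0,0,0])

```text
time: 5.6
tool_pos: [0.6564, -0.0735, 0.0737]
ee_rot: [3.141, -0.002, 0.082]
wrist_force: [-0.1, -0.4, -2.1]
width: 0.0509
```

Run:
```python
from h import *
t=snapshot('top');s=snapshot('side')
crop(t,240,120,380,240,5,'pics/p1.png')
crop(s,210,120,330,270,4,'pics/p1s.png')
print(get_obs()['wrist_force'],get_obs()['tool_pos'])
```

```text
[ 0.46121746  0.28852131 -1.51927752] [ 0.65614196 -0.07340036  0.07336393]
```

View pics/p1.png

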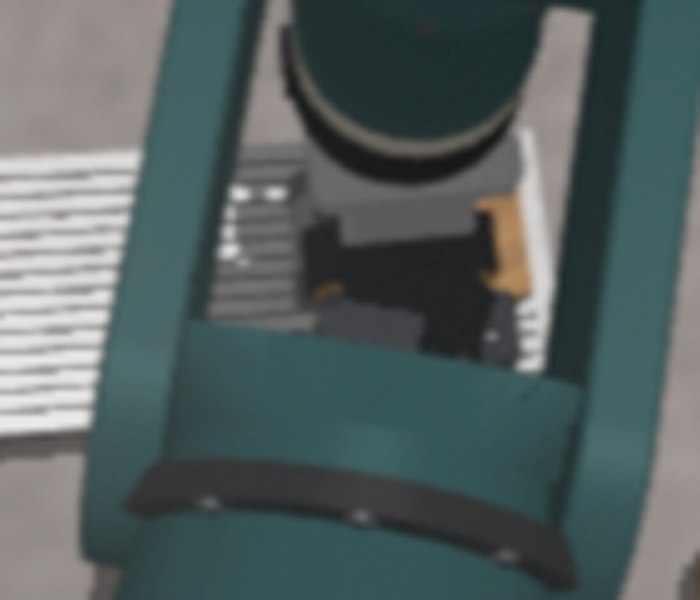

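View pics/p1s.png

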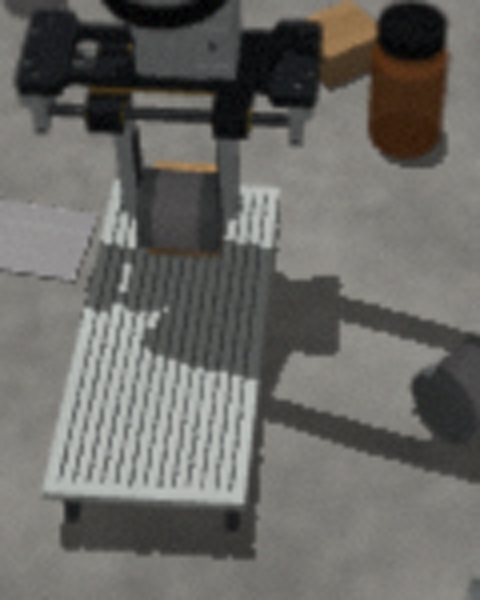

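Call:
send_rows(rows=[0,1,-8,0,0,0,0,0,0,-8,0,0,0,0,0,0,-6,0,0,0,0,0,0,-4,0,0,0,0,0,0,-2,0,0,0,0,0,0,-1,0,0,0,0,0,0,0,0,0,0,0,0,0,0,0,0,0,0])

```text
time: 6.7
tool_pos: [0.6559, -0.0724, 0.044]
ee_rot: [3.141, -0.001, 0.082]
wrist_force: [-1.0, 0.2, -0.7]
width: 0.0508
```

Call:
send_rows(rows=[0,0,-0.5,0,0,0,0,0,0,-0.5,0,0,0,0,0,0,-0.5,0,0,0,0,0,0,0,0,0,0,0,0,0,0,0,0,0,0,0,0,0,0,0,0,0,0,0,0,0,0,0,0,0,0,0,0,0,0,0])

```text
time: 7.7
tool_pos: [0.6559, -0.0725, 0.0439]
ee_rot: [3.141, -0.001, 0.082]
wrist_force: [-3.1, -0.2, 7.7]
width: 0.0512
```

Call:
send_rows(rows=[0,0,0.5,0,0,0,0.6,0,0,0,0,0,0,0.7,0,0,0,0,0,0,0.75,0,0,0,0,0,0,0.75,0,0,15,0,0,0,0.75,0,0,40,0,0,0,0.75,0,0,50,0,0,0,0.75,-30,15,30,0,0,5.2,0.75])

```text
time: 8.7
tool_pos: [0.6276, -0.0582, 0.1816]
ee_rot: [3.139, -0.006, 0.174]
wrist_force: [0.1, 0.2, 1.0]
width: 0.0705
```

Call:
send_rows(rows=[-28.7,10.9,0,0,0,6.1,0.75,-28.7,10.9,0,0,0,6.1,0.85,-28.7,10.9,-10,0,0,6.1,0.85,-28.7,10.9,-20,0,0,6.1,0.85,-28.7,10.9,-20,0,0,6.1,0.85,-28.7,10.9,-20,0,0,6.1,0.85,0,0,-10,0,0,0,0.85,0,0,0,0,0,0,0.85])

```text
time: 9.7
tool_pos: [0.4543, 0.0078, 0.098]
ee_rot: [3.14, -0.001, 0.811]
wrist_force: [0.9, 0.0, 0.9]
width: 0.0795
```

Run:
```python
from h import *
t=snapshot('top');s=snapshot('side')
crop(t,190,130,370,260,4.4,'pics/p2.png')
crop(s,210,120,360,270,4,'pics/p2s.png')
```

```text
(no output)
```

View pics/p2.png

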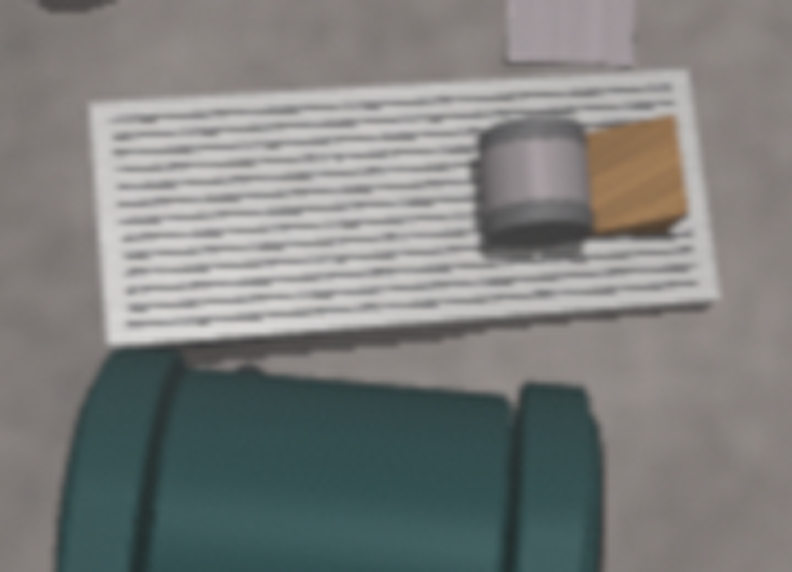

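View pics/p2s.png

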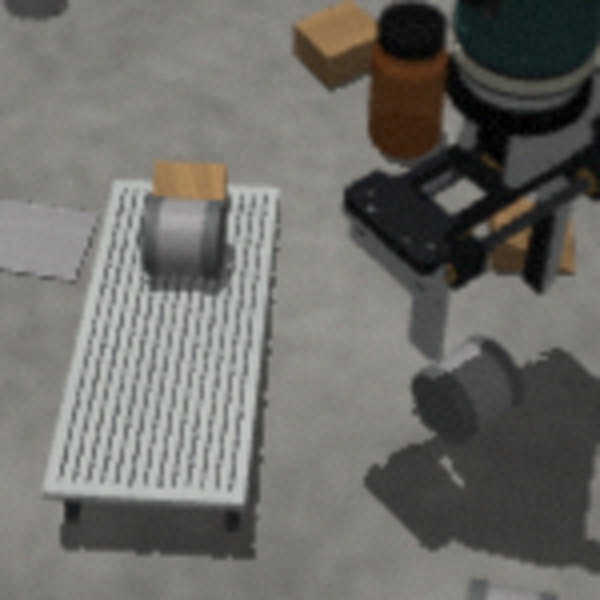

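```bash
cat >> h.py <<'E'
O=np.array([.6517,-.0134,.033]);_y=np.radians(94.9);c8,s8=np.cos(np.radians(8)),np.sin(np.radians(8))
X=np.array([np.cos(_y)*c8,np.sin(_y)*c8,s8]);Y=np.array([-np.sin(_y),np.cos(_y),0]);Z=np.cross(X,Y)
def disc(s,l): 
    a=np.linspace(0,2*np.pi,60); return np.array([O+s*X+.0265*Z+l*Y+.0265*(np.cos(i)*X+np.sin(i)*Z) for i in a])
def over(S,polys,x0,y0,x1,y1,f,name):
    im=cv2.resize(S['color'][y0:y1,x0:x1,::-1],None,fx=f,fy=f,interpolation=cv2.INTER_CUBIC)
    for p in polys:
        q=((proj(S,p)-[x0,y0]+.5)*f).astype(int); cv2.polylines(im,[q.reshape(-1,1,2)],False,(0,0,255),1)
    cv2.imwrite(name,im)
E
python3 - <<'E'
from h import *
t=snapshot('top');s=snapshot('side')
P=[disc(-.0581,-.0255),disc(-.0581,.0255)]
R=[np.array([O+a*.15*X+b*.06*Y for a,b in((1,1),(1,-1),(-1,-1),(-1,1),(1,1))])]
over(t,P+R,280,135,370,215,8,'pics/o1.png');over(s,P+R,225,145,285,205,9,'pics/o1s.png')
E
```

```text
(no output)
```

View pics/o1.png

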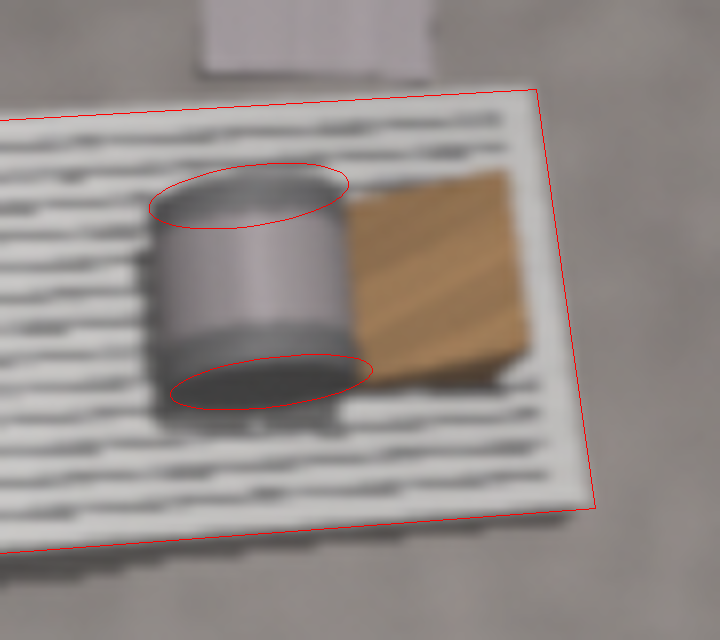

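View pics/o1s.png

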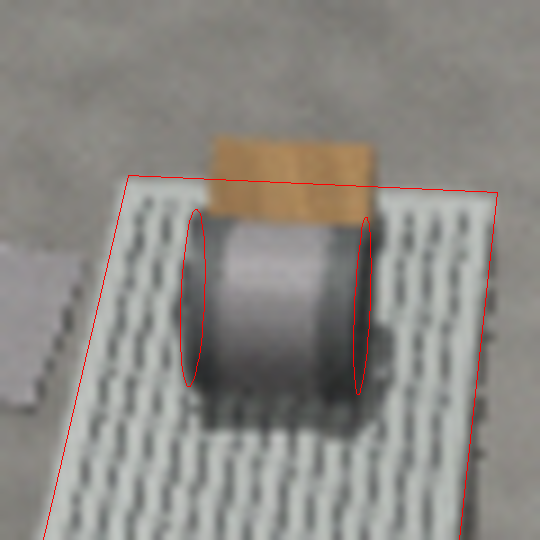

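Call:
send_rows(rows=[1,0,-25,0,0,0,0.85,0,0,-25,0,0,0,0.85,0,0,-18,0,0,0,0.85,0,0,-12,0,0,0,0.85,0,0,0,0,0,0,0,0,0,0,0,0,0,0,0,0,0,0,0,0,0,0,0,0,0,0,0,0])

```text
time: 10.9
tool_pos: [0.4557, 0.0082, 0.0186]
ee_rot: [3.14, -0.002, 0.812]
wrist_force: [0.7, 0.2, 2.2]
width: 0.0509
```

Call:
send_rows(rows=[0,0,0,0,0,0,0,0,0,0,0,0,0,0,0,0,0,0,0,0,0,0,0,0,0,0,0,0,0,0,15,0,0,0,0,0,0,30,0,0,0,0,0,0,40,0,0,-8,0,0,0,40,0,0,-8,0])

```text
time: 11.9
tool_pos: [0.4526, 0.0078, 0.1425]
ee_rot: [-3.14, 0.004, 0.528]
wrist_force: [0.3, -0.4, -3.2]
width: 0.0507
```

Call:
send_rows(rows=[33.2,-4.3,0,0,0,-4.3,0,33.2,-4.3,0,0,0,-4.3,0,33.2,-4.3,0,0,0,-4.3,0,33.2,-4.3,0,0,0,-4.3,0,33.2,-4.3,-5,0,0,-4.3,0,33.2,-4.3,-15,0,0,-4.3,0,0,0,-20,0,0,0,0,0,0,-20,0,0,0,0])

```text
time: 12.9
tool_pos: [0.652, -0.0177, 0.0801]
ee_rot: [-3.141, 0.004, 0.083]
wrist_force: [0.3, 0.3, -2.7]
width: 0.0509
```

Call:
send_rows(rows=[0,0,-10,0,0,0,0,0,0,-8,0,0,0,0,0,0,-6,0,0,0,0,0,0,-3,0,0,0,0,0,0,-1.5,0,0,0,0,0,0,0,0,0,0,0,0,0,0,0,0,0,0,0,0,0,0,0,0,0])

```text
time: 13.9
tool_pos: [0.6539, -0.0178, 0.0542]
ee_rot: [3.142, -0.0, 0.082]
wrist_force: [0.6, -1.1, -3.6]
width: 0.0509
```

Call:
send_rows(rows=[-1.5,0,0,0,0,0,0,0,0,-1,0,0,0,0,0,0,-1,0,0,0,0,0,0,0,0,0,0,0,0,0,0,0,0,0,0,0,0,0,0,0,0,0,0,0,0,0,0,0,0,0,0,0,0,0,0,0])

```text
time: 14.9
tool_pos: [0.6522, -0.0177, 0.052]
ee_rot: [3.142, -0.0, 0.082]
wrist_force: [-0.0, 0.1, -2.2]
width: 0.0507
```

Call:
send_rows(rows=[0,0,-0.7,0,0,0,0,0,0,-0.7,0,0,0,0,0,0,0,0,0,0,0,0,0,0,0,0,0,0,0,0,0,0,0,0,0,0,0,0,0,0,0,0,0,0,0,0,0,0,0,0,0,0,0,0,0,0])

```text
time: 15.9
tool_pos: [0.6522, -0.0177, 0.0508]
ee_rot: [-3.142, -0.0, 0.082]
wrist_force: [-0.6, 1.1, 0.1]
width: 0.0506
```

Call:
send_rows(rows=[0,-1,-0.2,0,0,0,0,0,-1,-0.2,0,0,0,0,0,0,0,0,0,0,0.6,0,0,0,0,0,0,0.75,0,0,0,0,0,0,0.75,0,0,15,0,0,0,0.75,0,0,40,0,0,0,0.75,-20,10,50,0,0,0,0.75])

```text
time: 16.9
tool_pos: [0.6321, -0.0103, 0.1558]
ee_rot: [3.142, 0.001, 0.081]
wrist_force: [0.3, -0.1, -0.0]
width: 0.0706
```

Call:
send_rows(rows=[-35.4,30.8,5,0,0,-1.4,0.75,-35.4,30.8,0,0,0,-1.4,0.85,-35.4,30.8,0,0,0,-1.4,0.85,-35.4,30.8,0,0,0,-1.4,0.85,-35.4,30.8,-10,0,0,-1.4,0.85,-35.4,30.8,-20,0,0,-1.4,0.85,0,0,-20,0,0,0,0.85,0,0,-15,0,0,0,0.85])

```text
time: 17.9
tool_pos: [0.4198, 0.1755, 0.0957]
ee_rot: [-3.141, -0.002, -0.063]
wrist_force: [-0.2, -0.0, 0.2]
width: 0.08
```

Run:
```python
from h import *
t=snapshot('top');s=snapshot('side')
P=[disc(-.0581,-.0255),disc(-.0581,.0255),disc(-.0051,-.0255),disc(-.0051,.0255)]
R=[np.array([O+a*.15*X+b*.06*Y for a,b in((1,1),(1,-1),(-1,-1),(-1,1),(1,1))])]
over(t,P+R,200,130,360,215,5,'pics/o2.png');crop(s,220,140,380,300,4,'pics/o2s.png')
crop(t,130,190,270,310,5,'pics/o2c.png')
```

```text
(no output)
```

View pics/o2.png

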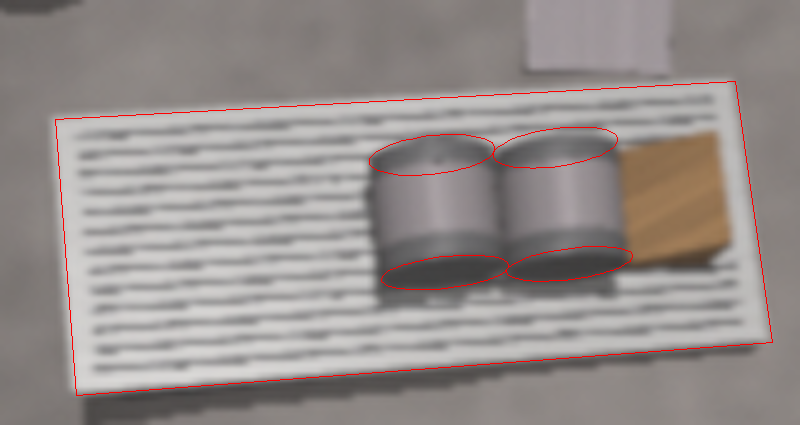

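View pics/o2s.png

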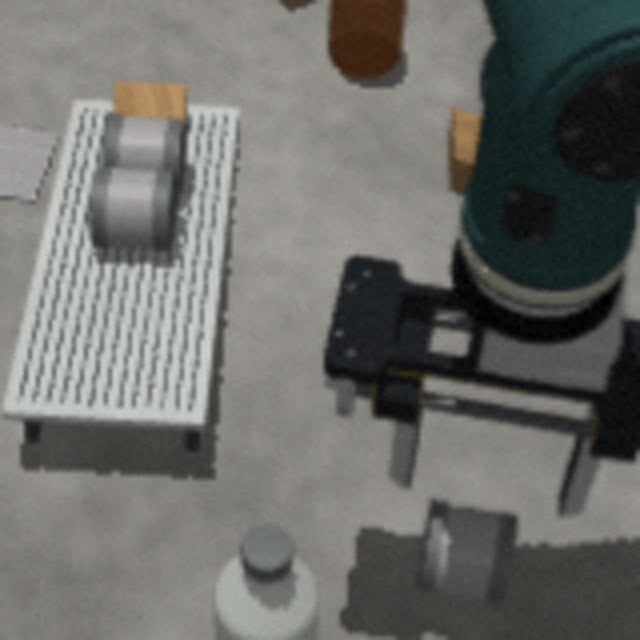

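Call:
send_rows(rows=[0,0,-25,0,0,0,0.85,0,0,-24,0,0,0,0.85,0,0,-16,0,0,0,0.85,0,0,-12,0,0,0,0.85,0,0,0,0,0,0,0,0,0,0,0,0,0,0,0,0,0,0,0,0,0,0,0,0,0,0,0,0])

```text
time: 19.0
tool_pos: [0.4208, 0.1753, 0.0191]
ee_rot: [-3.141, -0.003, -0.064]
wrist_force: [1.8, -0.4, 1.3]
width: 0.0504
```

Call:
send_rows(rows=[0,0,0,0,0,0,0,0,0,0,0,0,0,0,0,0,0,0,0,0,0,0,0,0,0,0,0,0,0,0,15,0,0,0,0,0,0,30,0,0,0,0,0,0,40,0,0,0,0,0,0,50,0,0,0,0])

```text
time: 20.0
tool_pos: [0.4173, 0.1745, 0.1522]
ee_rot: [3.14, 0.007, -0.064]
wrist_force: [1.0, -0.1, -3.3]
width: 0.0511
```

Call:
send_rows(rows=[38.4,-23.7,0,0,0,1.4,0,38.4,-23.7,0,0,0,1.4,0,38.4,-23.7,0,0,0,1.4,0,38.4,-23.7,0,0,0,1.4,0,38.4,-23.7,-5,0,0,1.4,0,38.4,-23.7,-15,0,0,1.4,0,0,0,-20,0,0,0,0,0,0,-20,0,0,0,0])

```text
time: 21.0
tool_pos: [0.6485, 0.0332, 0.0905]
ee_rot: [-3.14, 0.004, 0.082]
wrist_force: [0.1, -0.3, -2.6]
width: 0.0511
```

Call:
send_rows(rows=[0,0,-12,0,0,0,0,0,0,-9,0,0,0,0,0,0,-5,0,0,0,0,0,0,-2,0,0,0,0,0,0,0,0,0,0,0,0,0,0,0,0,0,0,0,0,0,0,0,0,0,0,0,0,0,0,0,0])

```text
time: 22.0
tool_pos: [0.6503, 0.0328, 0.0654]
ee_rot: [3.142, -0.0, 0.082]
wrist_force: [0.4, -0.4, -2.4]
width: 0.051
```

Call:
send_rows(rows=[-2,0,-2,0,0,0,0,0,0,-2,0,0,0,0,0,0,-1,0,0,0,0,0,0,-0.7,0,0,0,0,0,0,-0.5,0,0,0,0,0,0,0,0,0,0,0,0,0,0,0,0,0,0,0,0,0,0,0,0,0])

```text
time: 23.0
tool_pos: [0.6483, 0.0329, 0.0591]
ee_rot: [3.142, -0.0, 0.082]
wrist_force: [0.2, -0.1, -4.3]
width: 0.051
```

Call:
send_rows(rows=[0,0,-0.5,0,0,0,0,0,0,-0.5,0,0,0,0,0,0,0,0,0,0,0,0,0,0,0,0,0,0,0,0,0,0,0,0,0,0,0,0,0,0,0,0,0,0,0,0,0,0,0,0,0,0,0,0,0,0])

```text
time: 24.0
tool_pos: [0.6483, 0.0328, 0.059]
ee_rot: [3.141, -0.001, 0.082]
wrist_force: [-2.8, -0.3, 5.8]
width: 0.0511
```

Call:
send_rows(rows=[0,-1,0.3,0,0,0,0,0,0,0,0,0,0,0.6,0,0,0,0,0,0,0.75,0,0,0,0,0,0,0.75,0,0,15,0,0,0,0.75,0,0,40,0,0,0,0.75,0,0,45,0,0,-5,0.75,-24,-14,0,0,0,-10,0.75])

```text
time: 25.0
tool_pos: [0.6279, 0.0181, 0.1653]
ee_rot: [-3.14, -0.012, -0.183]
wrist_force: [0.4, -0.1, -0.8]
width: 0.0702
```

Call:
send_rows(rows=[-24,-20,0,0,0,-9.4,0.75,-24,-20,0,0,0,-9.4,0.75,-24,-20,0,0,0,-9.4,0.75,-24,-20,0,0,0,-9.4,0.75,-24,-20,0,0,0,-9.4,0.8,-24,-20,0,0,0,-9.4,0.8,-24,-20,-20,0,0,-9.4,0.8,-24,-20,-20,0,0,-9.4,0.8])

```text
time: 26.0
tool_pos: [0.4322, -0.1431, 0.1196]
ee_rot: [-3.139, -0.002, -1.497]
wrist_force: [-0.3, 0.5, 0.2]
width: 0.0752
```

Run:
```python
from h import *
t=snapshot('top');s=snapshot('side')
P=[disc(a,b) for a in(-.0581,-.0051,.0479) for b in (-.0255,.0255)]
over(t,P,200,130,360,215,5,'pics/o3.png');crop(s,220,100,380,280,3.3,'pics/o3s.png')
crop(t,300,220,400,320,5,'pics/o3c.png')
```

```text
(no output)
```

View pics/o3.png

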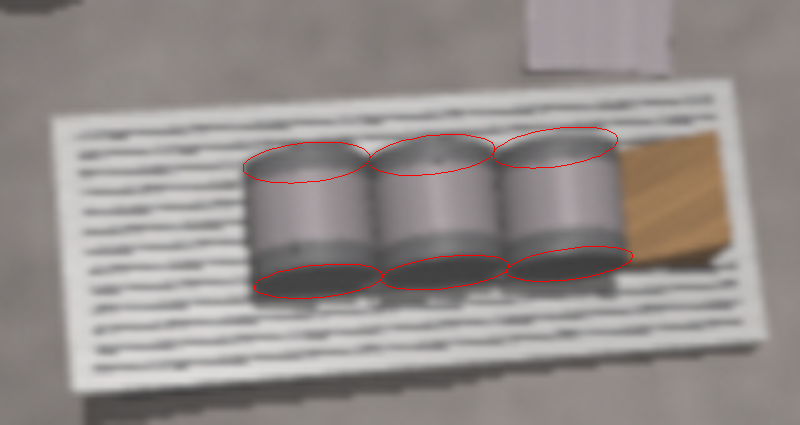

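View pics/o3s.png

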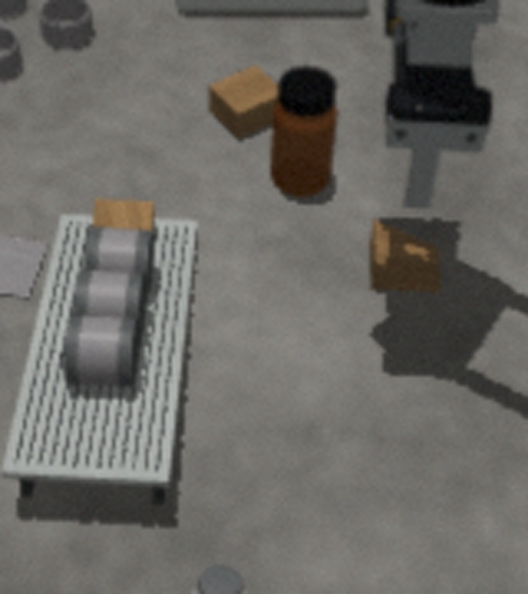

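Call:
send_rows(rows=[0,-1.5,-30,0,0,0,0.8,0,0,-30,0,0,0,0.8,0,0,-22,0,0,0,0.8,0,0,-16,0,0,0,0.8,0,0,-10,0,0,0,0.8,0,0,-5,0,0,0,0.8,0,0,0,0,0,0,0.8,0,0,0,0,0,0,0.8])

```text
time: 27.1
tool_pos: [0.4328, -0.1439, 0.006]
ee_rot: [-3.14, -0.001, -1.492]
wrist_force: [0.6, 0.0, -0.1]
width: 0.075
```

Call:
send_rows(rows=[0,-1,-2,0,0,0,0.8,0,0,0,0,0,0,0,0,0,0,0,0,0,0,0,0,0,0,0,0,0,0,0,0,0,0,0,0,0,0,0,0,0,0,0,0,0,0,0,0,0,0,0,0,0,0,0,0,0])

```text
time: 28.1
tool_pos: [0.4322, -0.1447, 0.0034]
ee_rot: [-3.142, -0.0, -1.492]
wrist_force: [-0.6, -0.7, 0.4]
width: 0.0499
```

Call:
send_rows(rows=[0,0,5,0,0,0,0,0,0,15,0,0,0,0,0,0,30,0,0,0,0,0,0,40,0,0,5,0,0,0,50,0,0,10,0,0,0,0,0,0,10,0,0,0,0,0,0,10,0,0,0,0,0,0,0,0])

```text
time: 29.1
tool_pos: [0.4324, -0.1447, 0.1444]
ee_rot: [-3.141, -0.001, -0.883]
wrist_force: [-1.0, 0.7, -0.6]
width: 0.0496
```

Run:
```python
from h import *
t=snapshot('top');s=snapshot('side')
crop(s,290,90,430,230,4,'pics/o4s.png')
crop(t,290,220,410,340,5,'pics/o4c.png')
```

```text
(no output)
```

View pics/o4s.png

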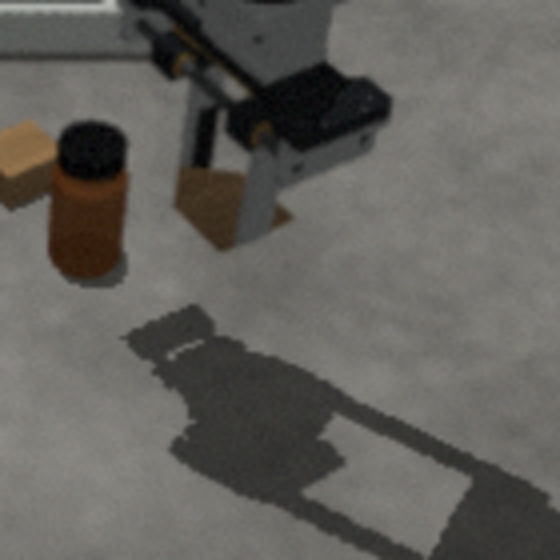

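Call:
send_rows(rows=[26.2,30.2,0,0,0,6.95,0,26.2,30.2,0,0,0,6.95,0,26.2,30.2,0,0,0,6.95,0,26.2,30.2,0,0,0,6.95,0,26.2,30.2,0,0,0,6.95,0,26.2,30.2,0,0,0,6.95,0,26.2,30.2,0,0,0,6.95,0,26.2,30.2,0,0,0,6.95,0])

```text
time: 30.2
tool_pos: [0.6425, 0.098, 0.143]
ee_rot: [3.141, 0.001, 0.091]
wrist_force: [0.1, -1.0, -0.8]
width: 0.05
```

Call:
send_rows(rows=[0,0,-10,2,0.17,0,0,0,0,-15,2,0.17,0,0,0,0,-15,2,0.17,0,0,0,0,-15,2,0.17,0,0,0,0,-10,0,0,0,0,0,0,0,0,0,0,0,0,0,0,0,0,0,0,0,0,0,0,0,0,0])

```text
time: 31.2
tool_pos: [0.6414, 0.0972, 0.0779]
ee_rot: [-3.001, 0.0, 0.089]
wrist_force: [0.0, 2.9, -2.1]
width: 0.0498
```

Run:
```python
from h import *
t=snapshot('top');s=snapshot('side')
crop(s,200,120,320,270,4,'pics/o5s.png')
crop(t,180,120,340,240,4,'pics/o5c.png')
from scipy.spatial.transform import Rotation as Ro
o=get_obs();R=Ro.from_euler('xyz',o['ee_rot']).as_matrix()
print('tool z vs -Z',np.degrees(np.arccos(-R[:,2]@Z)),'x.X',np.degrees(np.arcsin(R[:,0]@X)),'y.Z',np.degrees(np.arcsin(R[:,1]@Z)),np.degrees(np.arcsin(R[:,0]@Z)))
p=np.array(o['tool_pos'])-O;print(p@X,p@Y,p@Z,o['tool_pos'],o['wrist_force'])
```

```text
tool z vs -Z 0.057181469831163324 x.X 0.22817644583634933 y.Z -0.044085242126476465 -0.036417185438816
0.11622673956310765 0.0007356386363883185 0.02915623750337011 [0.64148254 0.09716922 0.07804813] [-0.29710527  1.95381874 -1.72936944]
```

View pics/o5s.png

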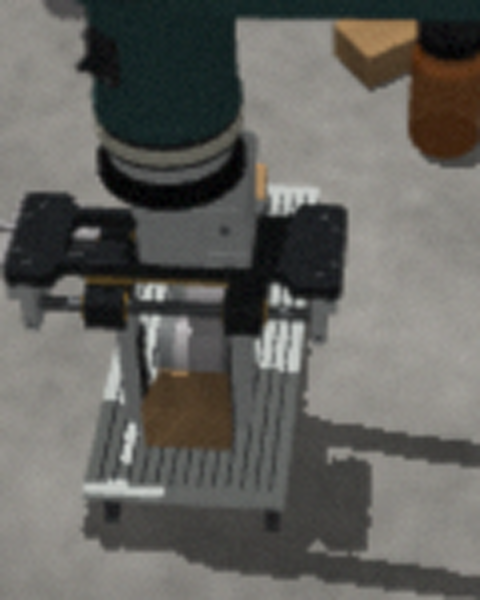

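Call:
send_rows(rows=[0,0,-8,0,0,0,0,0,0,-8,0,0,0,0,0,0,-4,0,0,0,0,0,0,-3,0,0,0,0,0,0,-1.5,0,0,0,0,0,0,0,0,0,0,0,0,0,0,0,0,0,0,0,0,0,0,0,0,0])

```text
time: 32.3
tool_pos: [0.642, 0.0969, 0.0541]
ee_rot: [-3.002, -0.001, 0.089]
wrist_force: [-0.8, 0.0, -0.9]
width: 0.0498
```

Call:
send_rows(rows=[0,0,-0.7,0,0,0,0,0,0,-0.7,0,0,0,0,0,0,-0.5,0,0,0,0,0,0,0,0,0,0,0,0,0,0,0,0,0,0,0,0,0,0,0,0,0,0,0,0,0,0,0,0,0,0,0,0,0,0,0])

```text
time: 33.3
tool_pos: [0.6418, 0.097, 0.052]
ee_rot: [-3.001, -0.001, 0.089]
wrist_force: [-1.7, -0.9, 1.0]
width: 0.05
```

Call:
send_rows(rows=[0.2,-2,-0.28,0,0,0,0,0.2,-2,-0.28,0,0,0,0,0.2,-2,-0.28,0,0,0,0,0.2,-2,-0.28,0,0,0,0,0,0,0,0,0,0,0,0,0,0,0,0,0,0,0,0,0,0,0,0,0,0,0,0,0,0,0,0])

```text
time: 34.3
tool_pos: [0.6428, 0.0888, 0.0509]
ee_rot: [-3.002, -0.001, 0.089]
wrist_force: [0.7, -0.3, 1.9]
width: 0.0497
```

Call:
send_rows(rows=[0.1,-1,-0.14,0,0,0,0,0.1,-1,-0.14,0,0,0,0,0,0,0,0,0,0,0,0,0,0,0,0,0,0,0,0,0,0,0,0,0,0,0,0,0,0,0,0,0,0,0,0,0,0,0,0,0,0,0,0,0,0])

```text
time: 35.3
tool_pos: [0.6428, 0.0881, 0.0507]
ee_rot: [-3.0, -0.001, 0.09]
wrist_force: [0.4, 5.5, 1.7]
width: 0.0498
```

Run:
```python
from h import *
t=snapshot('top');s=snapshot('side')
crop(s,210,150,290,270,5,'pics/o6s.png')
```

```text
(no output)
```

View pics/o6s.png

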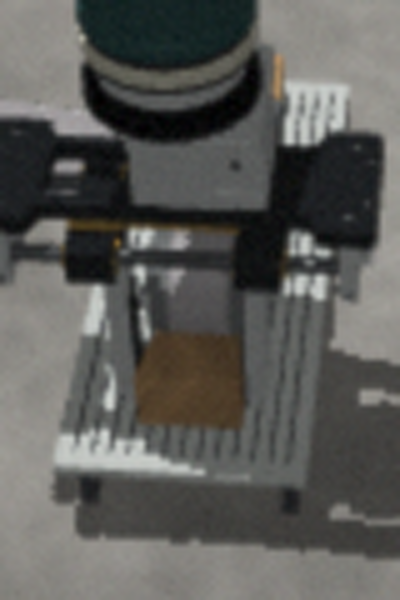

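Call:
send_rows(rows=[0,0.4,0,0,0,0,0,0,0,0,0,0,0,0.55,0,0,0,0,0,0,0.65,0,0,0,0,0,0,0.7,0,0,0,0,0,0,0.7,1,-2,15,0,0,0,0.7,3,-5,35,0,0,0,0.7,3,-5,50,0,0,0,0.7])

```text
time: 36.4
tool_pos: [0.6491, 0.0751, 0.1508]
ee_rot: [-3.001, 0.002, 0.089]
wrist_force: [0.3, -1.7, -0.5]
width: 0.0654
```

Call:
send_rows(rows=[-30,-20,10,-2,-0.17,0,0.7,-40,-30,0,-2,-0.17,0,0.7,-40,-30,0,-2,-0.17,0,0.7,-40,-30,0,-2,-0.17,0,0.7,-40,-30,0,0,0,0,0.7,-40,-30,0,0,0,0,0.7,-20,-30,0,0,0,0,0.7,0,0,0,0,0,0,0.7])

```text
time: 37.4
tool_pos: [0.3993, -0.1261, 0.1621]
ee_rot: [3.14, -0.003, 0.085]
wrist_force: [0.5, 1.2, 0.2]
width: 0.0656
```

Run:
```python
from h import *
t=snapshot('top');s=snapshot('side')
P=[disc(a,b) for a in(-.0581,-.0051,.0479) for b in (-.0255,.0255)]
P+=[np.array([O+a*X+b*Y+c*Z for a,b,c in((.0583,.025,.002),(.0583,-.025,.002),(.1183,-.025,.035),(.1183,.025,.035),(.0583,.025,.002))])]
over(t,P,200,130,360,215,5,'pics/o7.png');crop(s,210,140,300,260,5,'pics/o7s.png')
cv2.imwrite('pics/o7f.png',t['color'][:,:,::-1])
```

```text
(no output)
```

View pics/o7.png

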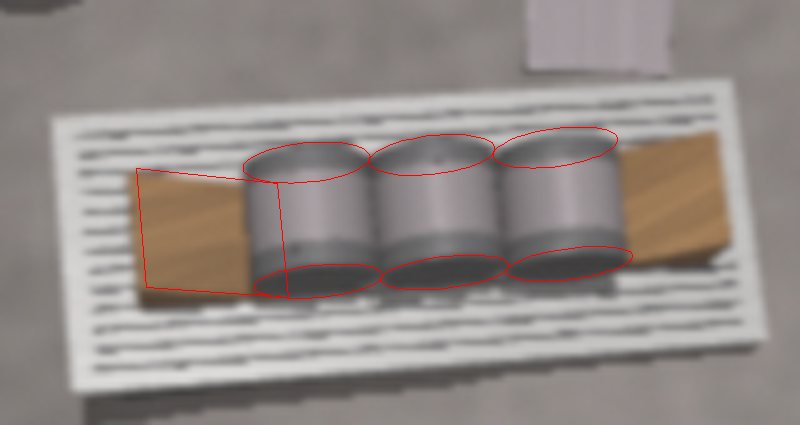

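View pics/o7s.png

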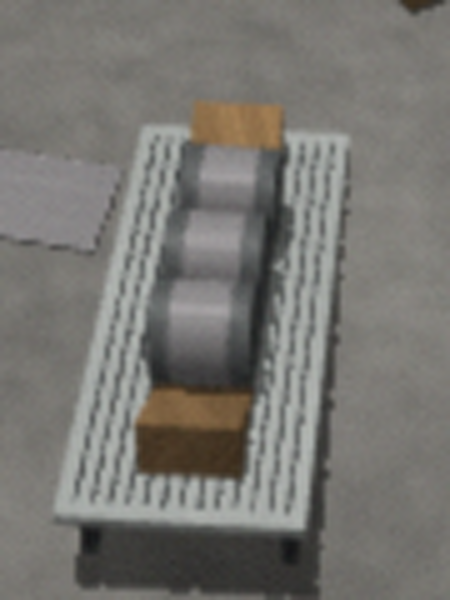

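View pics/o7f.png

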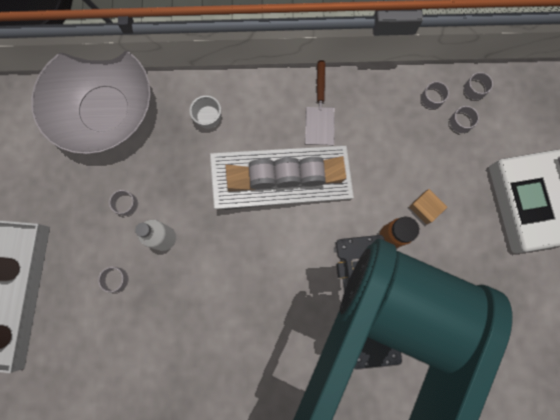

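Call:
send_rows(rows=[30,32,0,0,0,0,0,30,32,0,0,0,0,0,30,32,0,0,0,0,0,30,32,0,0,0,0,0,30,32,0,0,0,0,0,30,32,0,0,0,0,0,30,32,0,0,0,0,0,30,32,0,0,0,0,0])

```text
time: 38.5
tool_pos: [0.6409, 0.1346, 0.1602]
ee_rot: [-3.141, 0.0, 0.092]
wrist_force: [0.0, -1.2, 1.0]
width: 0.0003
```

Call:
send_rows(rows=[0,0,-30,0,0,0,0,0,0,-30,0,0,0,0,0,0,-20,0,0,0,0,0,0,-12,0,0,0,0,0,0,-7,0,0,0,0,0,0,0,0,0,0,0,0,0,0,0,0,0,0,0,0,0,0,0,0,0])

```text
time: 39.5
tool_pos: [0.6404, 0.1313, 0.0627]
ee_rot: [-3.142, -0.002, 0.089]
wrist_force: [0.2, -0.6, 0.5]
width: 0.0005
```

Run:
```python
from h import *
t=snapshot('top');s=snapshot('side')
crop(s,210,140,300,260,5,'pics/o8s.png');o=get_obs();print(o['wrist_force'],o['tool_pos'],o['width'])
```

```text
[ 0.76338038  0.15308886 -0.72242941] [0.64016566 0.13130691 0.06223606] 0.0005270038025809728
```

View pics/o8s.png

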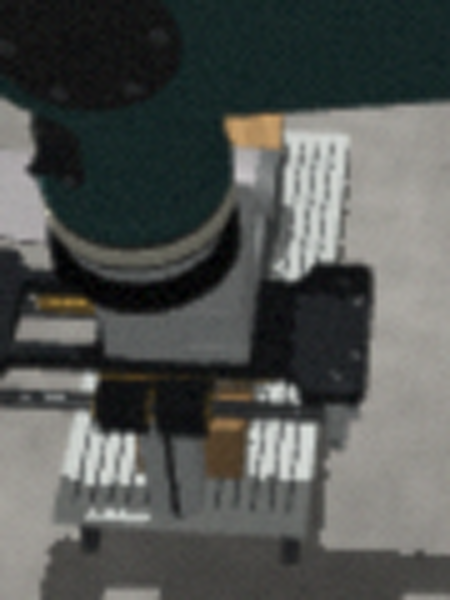

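Call:
send_rows(rows=[-2,-5,0,0,0,0,0,0,-4,0,0,0,0,0,0,-3,0,0,0,0,0,0,-2,0,0,0,0,0,0,0,0,0,0,0,0,0,0,0,0,0,0,0,0,0,0,0,0,0,0,0,0,0,0,0,0,0])

```text
time: 40.6
tool_pos: [0.6378, 0.1175, 0.0615]
ee_rot: [-3.142, -0.0, 0.09]
wrist_force: [-0.2, -0.1, -0.4]
width: 0.0006
```

Call:
send_rows(rows=[0,-1,0,0,0,0,0,0,-1,0,0,0,0,0,0,-1,0,0,0,0,0,0,0,0,0,0,0,0,0,0,0,0,0,0,0,0,0,0,0,0,0,0,0,0,0,0,0,0,0,0,0,0,0,0,0,0])

```text
time: 41.6
tool_pos: [0.6378, 0.1144, 0.0615]
ee_rot: [3.142, -0.0, 0.089]
wrist_force: [-0.4, 0.3, 0.3]
width: 0.0005
```

Call:
send_rows(rows=[0,-0.5,0,0,0,0,0,0,-0.5,0,0,0,0,0,0,-0.5,0,0,0,0,0,0,0,0,0,0,0,0,0,0,0,0,0,0,0,0,0,0,0,0,0,0,0,0,0,0,0,0,0,0,0,0,0,0,0,0])

```text
time: 42.6
tool_pos: [0.6378, 0.1128, 0.0615]
ee_rot: [3.141, -0.0, 0.089]
wrist_force: [-0.6, -0.3, 0.4]
width: 0.0003
```

Call:
send_rows(rows=[0,-0.7,0,0,0,0,0,0,-0.7,0,0,0,0,0,0,0,0,0,0,0,0,0,0,0,0,0,0,0,0,0,0,0,0,0,0,0,0,0,0,0,0,0,0,0,0,0,0,0,0,0,0,0,0,0,0,0])

```text
time: 43.6
tool_pos: [0.6379, 0.1119, 0.0617]
ee_rot: [-3.141, -0.001, 0.09]
wrist_force: [0.5, 4.5, 0.5]
width: 0.0004
```

Call:
send_rows(rows=[0,4,0,0,0,0,0,0,14,5,0,0,0,0,0,0,40,0,0,0,0,0,0,55,0,0,0,0,-40,-35,0,0,0,0,0,-45,-35,0,0,0,0,0,-45,-35,0,0,0,0,0,-45,-35,0,0,0,0,0])

```text
time: 44.6
tool_pos: [0.4612, -0.0115, 0.1618]
ee_rot: [3.14, -0.0, 0.09]
wrist_force: [-0.3, -1.4, 0.8]
width: 0.0003
```

Call:
send_rows(rows=[-35,-35,0,0,0,0,0,-35,-35,0,0,0,0,0,0,-30,0,0,0,0,0,0,0,0,0,0,0,0,0,0,0,0,0,0,0,0,0,0,0,0,0,0,0,0,0,0,0,0,0,0,0,0,0,0,0,0])

```text
time: 45.6
tool_pos: [0.3929, -0.1101, 0.1615]
ee_rot: [-3.142, 0.0, 0.09]
wrist_force: [-0.3, -0.4, -0.0]
width: 0.0004
```

Run:
```python
from h import *
t=snapshot('top');s=snapshot('side')
P=[disc(a,b) for a in(-.0581,-.0051,.0479) for b in (-.0255,.0255)]
over(t,P,200,130,360,215,5,'pics/o9.png');
cv2.imwrite('pics/o9f.png',t['color'][:,:,::-1]);crop(s,200,90,400,370,2.1,'pics/o9s.png')
```

```text
(no output)
```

View pics/o9.png

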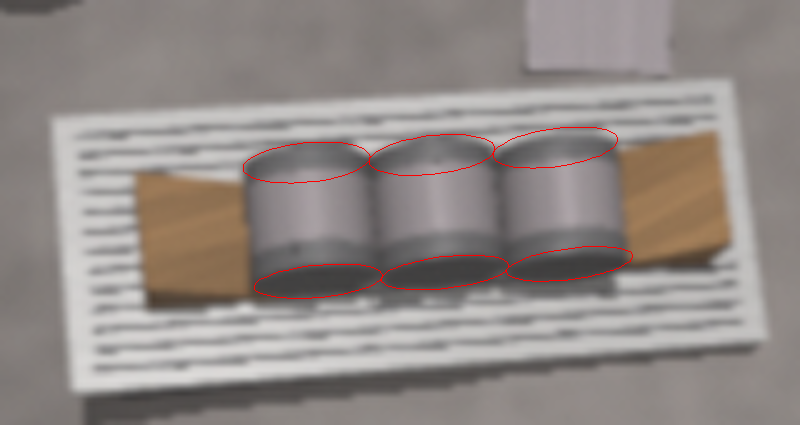

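View pics/o9s.png

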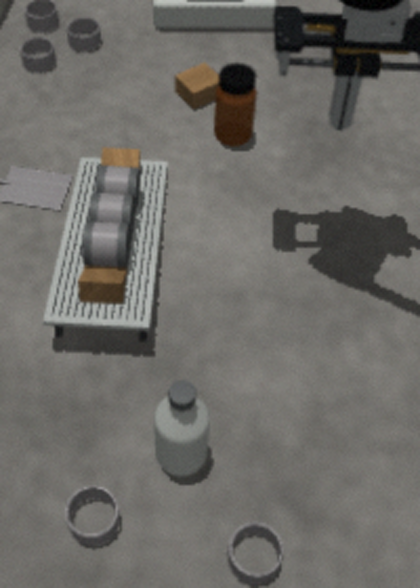

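```bash
python3 -c "
from bench import *
o=get_obs();print(o['time'],o['wrist_force']);print(close_job())"
```

```text
45.7 [-0.18475669 -0.09450213  0.13791155]
the job is handed in; nothing more can be done
None
```

The row is built and the job handed in at 45.7 s of the 72 s allowed, with the arm clear of everything.

**What I did:** I laid the three cylinders one by one across the drainer against the lower wedge. I then set the second wedge flat, tilted 8° to match the plate, and slid it down under the last cylinder. A later picture showed that wedge had backed off about 1–2 mm when I let go. I pushed it in again with the shut fingers until the force rose to 4.5 N.

**Last checks, from the pictures:**
- **Row:** the cylinders touch each other and sit within about 1–2 mm of the computed positions, centred across the width. The first cylinder's axis looked up to 2° off square when I placed it.
- **Upper wedge:** its thick end is within about 1 px of where it should be if it touches the last cylinder. Everything is fully on the drainer.
- **Bystanders:** the block, rings, bottle and jar appear where they started, judged by eye.

**Disagreements:**
- The two cameras differed by about 5 mm along the drainer. I used the top view and measured relative to the drainer.
- My first push on the upper wedge met 5.5 N about 3 mm before the computed contact point, which I cannot fully explain. The second push ended within about 1 px of the computed position in the top picture.
- The thin edge is hidden under the cylinder, so its contact rests on the force reading and the thick end's position.

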